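# Open the combination padlock on the steel box and hold it up open

### The arm

A 6-joint arm with a two-finger parallel gripper is mounted at the origin on a cart in front of the work surface, level with it; the furniture and walls round the work are solid. World frame = base frame: x ahead of the robot, y to its left, z up, the work surface at z = 0. Lengths are in m, angles in rad, forces in N, time in s.
With the tool pointing down it reaches from about 0.375 to 0.9 m from the base axis. Payload 3.1 kg.
Tool frame: the origin (TCP) lies at the very end of the fingers, on their centre line; the grasp point (between the pads) lies 19 mm behind it (manip.hold_point_z is the distance from the TCP to the grasp point, in m); y points along the fingers, z is the direction in which the jaws open and shut, and the axes are right-handed (so a half turn about y gives the same grasp; the last joint's range is limited). The gripper opens to 85 mm and grips with 20 to 120 N. Pads are 22 mm wide; open, the fingers measure 114 mm over their backs; the gripper's body (76 mm by 85 mm) begins 54 mm behind the grasp point. The pads swing forward as they close: fully open they stand 13 mm farther back than shut.
Start: joints at [1.163, 0.527, 1.433, -0, 1.181, -0.178], TCP at [0.142, 0.609, 0.201] pointing down, gripper open.
Joint ranges: [-3.08, 3.08], [-0.75, 2.2], [0.22, 2.44], [-1.43, 4.57], [0, 2.65], [-2.85, 2.85]. Speed limits (rad/s): [2.79, 2.79, 3.14, 3.14, 3.14, 3.14].

### API

Orientations are given as a unit quaternion [x, y, z, w].
In Python, from station import manip, eyes, workorder gives the robot as it stands. The module is installed in compiled form; this text tells all that it offers.
- The arm moves only by the shell command python3 -m jog 'ROWS' [OPENING] [FORCE]. ROWS is JSON, a list of rows, each a list of 2 entries, a list of its own where there are three numbers: the shift along the tool's x, y, z in cm, then the turn about the tool's y in rad. A call has 1 to 20 rows; each row is the pose to reach, as a shift and turn from the pose commanded when the call began, along the tool's axes at that moment; what a row does not reach only later rows make up. A row lasts 1/12 s, in which the tool goes at most 41.7 mm and 7.16 degrees, less where a joint would pass 70% of its speed; a pose out of reach is approached as far as the arm can. A call with a gripper value outside its range is refused whole. OPENING is the finger opening in cm, from 0 to 8.54, set as the call begins (- or left out, the last holds). The fingers move at their own pace and stop on an object; FORCE is the grip in N (left out, the last holds). Time passes only in rows, so rows that repeat a pose let the fingers close. It gives the time, the measured TCP pose, the force and the opening at its end, in the units of the state.
- manip.sense(): the state, without advancing time (a new reading comes with each control period).
- eyes.snapshot(name): name is "side" or "top"; returns a dict with "frame" (400x640x3 uint8, red, green, blue), "vfov" (degrees; the focal length in pixels is half the picture's height over the tangent of half this angle, whatever the lens; pixels are square), "cx", "cy" (the principal point, pixels), "rvec" (rotation vector, rad) and "tvec" (3), from world to camera coordinates, as OpenCV has them. Camera axes: x right, y down, z forward; pixel columns grow to the right and rows downward; lengths in m; the calibration is good to about 2 mm. A picture is of the moment at which its call begins. There is no depth.
- workorder.sign_off(): hands the job in, once; it reports no verdict.
The state is a dict: "t": time; "q": joint angles; "qd": joint speeds; "tau": joint torques, N m; "tcp_pos": TCP position; "tool_rot": TCP orientation; "force": force on the tool from outside, world axes, zero at the start; "ft_torque": the same for the moment, N m; "finger_gap": opening from 0.0 (shut) to 1.0 (fully open).
Only numpy, scipy, OpenCV 4.12 (cv2) and the standard library are available. Lean on these libraries where they do the work, as an engineer would, in place of code of your own. Each camera call takes 0.05 s, during which the arm holds its last target. There are 200 camera calls.

### The job

The blue steel box on the desk is locked with a brass combination padlock that lies dial up in its black rest: turn the dial click by click until its red pointer stands at the red index mark on the shackle side, then, with the lock still in its rest, pull the shackle out as far as it goes. Lift the opened lock straight up off the hasp hook and finish while holding it in the gripper, still, dial roughly upward and shackle still out, about 12 cm above the box lid and touching nothing else. Leave the other things on the desk where they are.

Things in the scene. Friction and masses are not known exactly. Their poses are not given: they have to be found in the camera images.
- box: Fixed blue steel box with a grey lid panel, 176 x 216 x 70 mm high; origin at the centre of its underside; its x axis points from the lock's shackle end to the hinges, away from the robot (turned up to 0.4 rad). On its lid (z 0.070) are a black lock rest (12 mm plate, stops 9 mm high round the lock, free at mid-side) and the steel hasp hook.
- lock: Loose brass padlock, 0.23 to 0.33 kg, body 56 x 56 x 28 mm lying on its back in the rest; origin at the centre of its underside (z 0.082 in the rest), z up through the dial, shackle to its -x side (axes as the box's). The red index mark is on its top face at the -x edge.
- lock_rest (a point): Point on the box where the lock's origin lies while it is in its rest, 12 mm above the lid (fixed to the box).
- dial (a joint): Angle of the lock's dial, rad, counter-clockwise from above positive; 0 = red pointer at the index mark, over the shackle. Range -0.9 to 1.8. Clicks into a notch every 0.36 rad; starts 2 to 4 clicks on the positive side (turn it clockwise). Only the notch at 0 (within about 0.1 rad) frees the shackle; it holds the dial there. Passing a click takes under 0.15 N m.
- dial_grip (a point): Middle of the dial's black grip bar, on the dial's axis (above the lock's centre), z 0.127 in the rest. The bar is 12 mm wide, 36 long, 21 high (z 0.1165 to 0.1375, on a disc of 46 mm) and lies along this point's x axis; its red pointer stripe is at the point's -x end. At dial 0 the bar lies along the lock's x.
- shackle (a joint): How far the shackle is pulled out of the lock body, m: 0 closed, 0.024 fully open (a stop). It slides along the lock's -x, stays where it is left, and takes about 2 to 3 N.
- shackle_grip (a point): Grip point on the steel U-shackle, midway between its straight legs (9 mm round bars along the lock's x, 45 mm over their outsides), 47 mm from the lock's centre towards its -x when closed, z 0.096, 26 mm above the lid. Take it from above, a finger outside each leg; 28 mm of straight leg shows, and this point lies 19 mm from the body's face.
- harmonica: Bystander to be left alone: finished harmonica, black and silver, 26x122x34 mm; origin at the centre of its underside.
- comb_a: Bystander to be left alone: black moulded reed comb, 26x152x14 mm; origin at the centre of its underside.
- eraser: Bystander to be left alone: eraser in a purple and green sleeve, 23x56x13 mm; origin at the centre of its underside.
- pliers: Bystander to be left alone: green-handled pliers lying flat, 70x147x11 mm; origin at the centre of its underside.
- hasp_hook (a point): Bend of the hasp hook, fixed to the box: a 7 mm steel bar rises from the lid inside the shackle's loop to 42 mm above the lid, then runs 33 mm in the box's -x direction over the shackle's crown. It keeps the closed lock down; the fully open one lifts off it straight up.

How it is judged:
On the way, in this order (a step that is already met when the one before it is completed fails the run):
1. the dial stands at its opening notch (within 0.12 rad), the lock still closed and in its rest (value of joint dial between -0.12 and 0.12 rad and value of joint shackle below 0.008 m and distance between lock and lock_rest below 0.015 m), for 0.2 s.
2. the shackle is pulled out at least 20 mm while the lock is still in its rest (within 15 mm) (value of joint shackle above 0.02 m and distance between lock and lock_rest below 0.015 m), for 0.2 s.
At the end, for the whole second after the job is handed in: The gripper holds the lock (finger force over 1 N) with its underside 9 to 25 cm above the lid, within 15 cm of its rest seen from above, shackle out at least 18 mm, dial face within 0.7 rad of upward, not touching the box, slower than 4 cm/s (height (world z) of lock between 0.16 and 0.32 m and value of joint shackle above 0.018 m and angle between lock's own z axis and vertical below 0.7 rad and contact force between the fingers and lock above 1 N and contact force between lock and box below 0.05 N and horizontal distance between lock and lock_rest below 0.15 m and linear speed of lock below 0.04 m/s); the arm keeps its last pose, push and grip.
It fails at once if a bystander is moved more than 3 cm (distance of any of harmonica, comb_a, eraser, pliers from where it was at the start of the episode above 0.03 m).
It also fails if it takes over 45 s, if anything falls off the work surface, if the arm or the gripper's body presses on something with over 40 N, if the wrist force passes 120 N, or if a joint passes its speed limit or range.

## Working session

There is one attempt and no reset: what is moved stays moved. The work goes in short steps, Python scripts to look and compute and a shell command to move; the robot and the scene stay as the last step left them, time stands still between calls to the robot, and variables do not carry over. Pictures are saved under pics/ and viewed, about 8 in all and at most 12, crops included, and the job is handed in when it is done.

```bash
mkdir -p pics; cat > h.py <<'E'
import numpy as np,cv2
from station import manip,eyes,workorder
from scipy.spatial.transform import Rotation as R
def snap(n,f=None):
    s=eyes.snapshot(n)
    if f: cv2.imwrite('pics/'+f,s['frame'][:,:,::-1])
    return s
def K(s):
    f=200/np.tan(np.radians(s['vfov'])/2); return f
def ray(s,u,v,z):
    f=K(s);M=R.from_rotvec(np.ravel(s['rvec'])).as_matrix();t=np.ravel(s['tvec'])
    c=-M.T@t; d=M.T@np.array([(u-s['cx'])/f,(v-s['cy'])/f,1]); return c+d*(z-c[2])/d[2]
def proj(s,p):
    f=K(s);M=R.from_rotvec(np.ravel(s['rvec'])).as_matrix();q=M@np.array(p)+np.ravel(s['tvec'])
    return q[:2]/q[2]*f+[s['cx'],s['cy']]
def st():
    s=manip.sense();m=R.from_quat(s['tool_rot']).as_matrix()
    print('t',round(s['t'],2),'tcp',np.round(s['tcp_pos'],4),'F',np.round(s['force'],1),'gap',round(s['finger_gap'],3),'\n',np.round(m,3),np.round(s['q'],3));return s,m
E
python3 - <<'E'
from h import *
st()
a=snap('top','t0.png');b=snap('side','s0.png')
for s in(a,b):print(s['vfov'],s['cx'],s['cy'],s['rvec'],s['tvec'],ray(s,320,200,0.1))
E
```

```text
t 0.0 tcp [0.142  0.6079 0.1999] F [-0.1 -0.2  0.3] gap 1.001 
 [[ 0.974 -0.001  0.228]
 [-0.228 -0.002  0.974]
 [-0.    -1.    -0.002]] [ 1.163  0.528  1.434  0.     1.181 -0.178]
43.0026365914074 323.56517869059076 194.97040954015947 [ 2.14537241 -2.0998524   0.20316805] [-0.09646134  0.59535646  1.07937339] [ 0.57783107 -0.07627659  0.1       ]
53.28845581492912 311.62539268282336 198.4647432991388 [ 0.28142126 -2.7553861   1.25103793] [0.5628464  0.19501796 0.97325079] [ 0.56617675 -0.06913553  0.1       ]
```

View pics/t0.png

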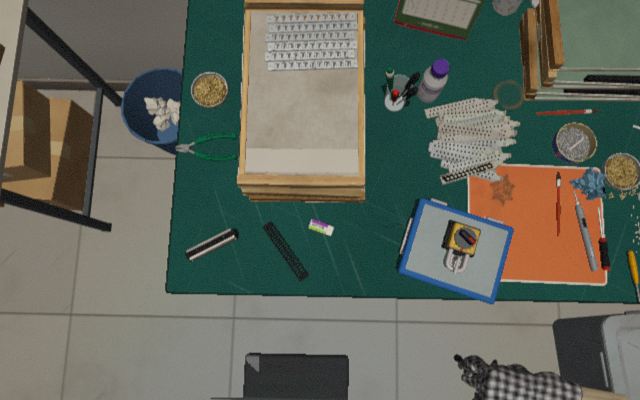

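View pics/s0.png

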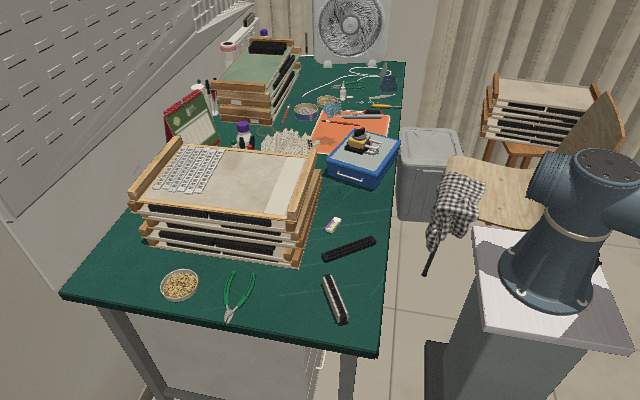

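The top view shows the box around (457,249), turned slightly, with the lock at (461,238) and the shackle at (455,262). The side view shows the box at (362,157). The bystanders lie well to the left. Next I measure from masks and a crop.

```bash
python3 - <<'E'
from h import *
a=snap('top');I=a['frame'];H=cv2.cvtColor(I,cv2.COLOR_RGB2HSV)
m=cv2.inRange(H,(100,120,60),(118,255,255));m[:190]=0;m[:,:390]=0;m[:,520:]=0
p=np.column_stack(np.nonzero(m)[::-1]).astype(np.int32)
# lid rim: project box pixels to z=.07
w=np.array([ray(a,u,v,.07)[:2] for u,v in p],np.float32);print('box',len(p),cv2.minAreaRect(w))
m=cv2.inRange(H,(18,110,90),(32,255,255))[215:280,435:490]
p=np.column_stack(np.nonzero(m)[::-1])+[435,215]
w=np.array([ray(a,u,v,.11)[:2] for u,v in p],np.float32);print('lock',len(p),cv2.minAreaRect(w))
m=cv2.inRange(H,(0,130,90),(8,255,255))[205:285,435:490]|cv2.inRange(H,(172,130,90),(180,255,255))[205:285,435:490]
n,l,s,c=cv2.connectedComponentsWithStats(m)
for i in range(1,n):
  u=c[i]+[435,205];print('red',s[i,4],u,ray(a,*u,.137),ray(a,*u,.11))
cv2.imwrite('pics/c1.png',cv2.resize(I[200:300,395:520,::-1],None,fx=6,fy=6,interpolation=cv2.INTER_CUBIC))
b=snap('side');cv2.imwrite('pics/c2.png',cv2.resize(b['frame'][115:195,320:405,::-1],None,fx=7,fy=7,interpolation=cv2.INTER_CUBIC))
E
```

```text
box 1736 ((0.4798409938812256, -0.372840940952301), (0.21614043414592743, 0.17578908801078796), 72.3038330078125)
lock 302 ((0.5017600655555725, -0.37999480962753296), (0.055875327438116074, 0.05410420894622803), 72.39020538330078)
red 1 [487. 216.] [ 0.54508492 -0.42167939  0.137     ] [ 0.54929951 -0.43047746  0.11      ]
red 24 [471.75       240.70833333] [ 0.4933491  -0.38847131  0.137     ] [ 0.49621466 -0.39640347  0.11      ]
red 4 [461.25 249.  ] [ 0.47596718 -0.36649227  0.137     ] [ 0.4783795  -0.37385132  0.11      ]
```

View pics/c1.png

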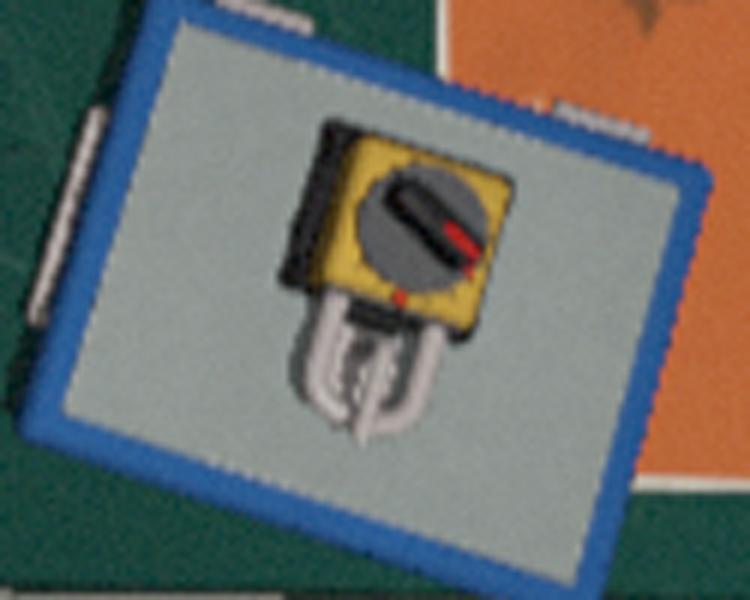

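The crop shows the lock turned about -17.7°. The red pointer is at crop (465,240), which works out to a dial angle of about +1.09 rad, or 3 clicks. The index mark is at crop (400,298). Next I move above the box, going around the base.

```bash
python3 -m jog '[[[0,-4,0],0],[[4,-8,-4],0.1],[[37.7,-8,-43.4],1.2],[[37.7,-8,-43.4],1.2],[[37.7,-8,-43.4],1.2],[[37.7,-8,-43.4],1.2],[[37.7,-8,-43.4],1.2],[[37.7,-8,-43.4],1.2],[[37.7,-8,-43.4],1.2],[[37.7,-8,-43.4],1.2],[[37.7,-8,-43.4],1.2],[[37.7,-8,-43.4],1.2],[[37.7,-8,-43.4],1.2],[[37.7,-8,-43.4],1.2],[[37.7,-8,-43.4],1.2],[[37.7,-8,-43.4],1.2],[[37.7,-8,-43.4],1.2],[[37.7,-8,-43.4],1.2]]' 6 20
python3 - <<'E'
from h import *
s,m=st();d=np.array([.5018,-.380,.20])-s['tcp_pos'];print(m.T@d*100)
z=m[:,2];print('turn',np.arctan2(z[1],z[0])+0.785)
E
```

```text
t: 1.7
tcp_pos: [0.4099, 0.1002, 0.2806]
tool_rot: [0.534, -0.464, 0.463, -0.534]
force: [-0.9, 0.6, 0.3]
finger_gap: 0.705
t 1.7 tcp [0.4099 0.1002 0.2806] F [-0.9  0.6  0.3] gap 0.705 
 [[ 0.139 -0.001  0.99 ]
 [-0.99   0.001  0.139]
 [-0.001 -1.    -0.001]] [-2.700e-02  1.430e-01  1.799e+00  1.000e-03  1.201e+00 -1.670e-01]
[48.8391854   8.01924057  2.42359872]
turn 0.9247879274032853
```

```bash
python3 -m jog '[[[48.8,8,2.4],0.94],[[48.8,8,2.4],0.94],[[48.8,8,2.4],0.94],[[48.8,8,2.4],0.94],[[48.8,8,2.4],0.94],[[48.8,8,2.4],0.94],[[48.8,8,2.4],0.94],[[48.8,8,2.4],0.94],[[48.8,8,2.4],0.94],[[48.8,8,2.4],0.94],[[48.8,8,2.4],0.94],[[48.8,8,2.4],0.94],[[48.8,8,2.4],0.94],[[48.8,8,2.4],0.94],[[48.8,8,2.4],0.94],[[48.8,8,2.4],0.94],[[48.8,8,2.4],0.94],[[48.8,8,2.4],0.94]]' 
python3 - <<'E'
from h import *
s,m=st();d=np.array([.5018,-.380,.1195])-s['tcp_pos'];print(m.T@d*100)
z=m[:,2];print('ang',np.degrees(np.arctan2(z[1],z[0])))
b=snap('side')
for p in([.5018,-.38,.1375],s['tcp_pos']):print(proj(b,p))
cv2.imwrite('pics/c2.png',cv2.resize(b['frame'][95:195,310:420,::-1],None,fx=6,fy=6,interpolation=cv2.INTER_CUBIC))
E
```

```text
t: 3.2
tcp_pos: [0.5033, -0.378, 0.2016]
tool_rot: [0.267, -0.655, 0.655, -0.267]
force: [-0.3, -0.3, 0.3]
finger_gap: 0.705
t 3.2 tcp [ 0.5033 -0.378   0.2016] F [-0.3 -0.3  0.3] gap 0.705 
 [[-0.715  0.     0.699]
 [-0.699 -0.    -0.715]
 [-0.    -1.     0.   ]] [-0.822  0.533  1.421  0.     1.188 -0.025]
[0.24576616 8.20814079 0.03842297]
ang -45.66306509774562
[359.45013052 129.21610166]
[360.20272314 111.09103073]
```

View pics/c2.png

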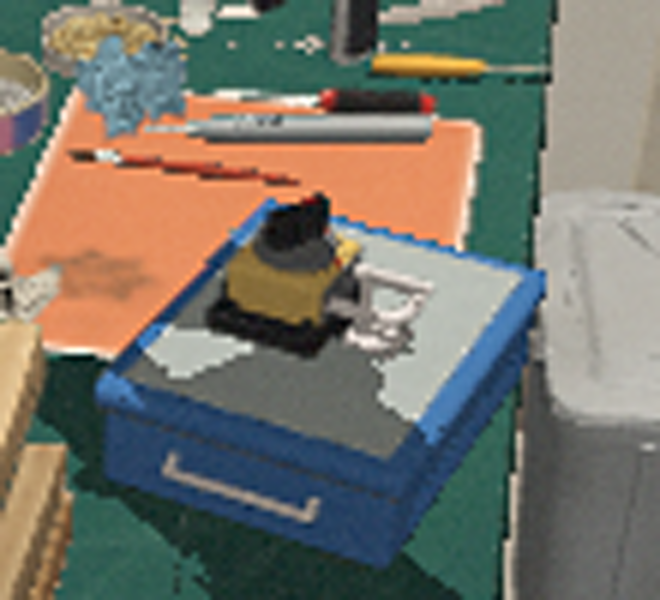

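The side crop shows the bar's top at about crop (298,205), as projected, so the position agrees across both views. The gripper isn't drawn in the picture. Next I descend over the bar.

```bash
python3 -m jog '[[[0.2,3,0],0],[[0.2,5,0],0],[[0.2,7,0],0],[[0.2,8,0],0],[[0.2,8.2,0],0],[[0.2,8.2,0],0],[[0.2,8.2,0],0]]' 3.5 20 && python3 -m jog '[[[0,0,0],0],[[0,0,0],0],[[0,0,0],0],[[0,0,0],0],[[0,0,0],0],[[0,0,0],0],[[0,0,0],0],[[0,0,0],0]]' 0.6 25
```

```text
t: 3.83
tcp_pos: [0.5022, -0.3817, 0.12]
tool_rot: [0.266, -0.654, 0.656, -0.266]
force: [-0.4, -0.6, 0.1]
finger_gap: 0.414
t: 4.5
tcp_pos: [0.5014, -0.381, 0.1189]
tool_rot: [-0.266, 0.655, -0.655, 0.266]
force: [-0.1, 0.9, -0.3]
finger_gap: 0.07
```

```bash
python3 - <<'E'
from h import *
st()
a=snap('top');b=snap('side')
A=cv2.resize(a['frame'][215:280,425:495,::-1],(400,371),interpolation=cv2.INTER_CUBIC)
B=cv2.resize(b['frame'][100:165,325:395,::-1],(400,371),interpolation=cv2.INTER_CUBIC)
cv2.imwrite('pics/c3.png',np.hstack([A,B]))
E
```

```text
t 4.5 tcp [ 0.5014 -0.381   0.1189] F [-0.1  0.9 -0.3] gap 0.07 
 [[-0.717 -0.     0.697]
 [-0.697  0.    -0.717]
 [-0.    -1.    -0.   ]] [-0.827  0.631  1.494  0.     1.017 -0.028]
```

View pics/c3.png

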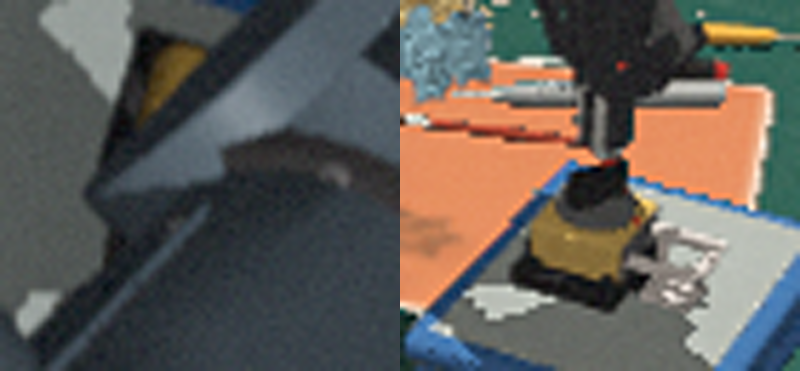

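The right half shows the fingertips around pixel (361,127), seemingly at the top of the bar rather than down beside it, even though the TCP reads z=0.119. I'll check whether the picture has changed with the arm held still.

```bash
python3 - <<'E'
from h import *
b=snap('side');s,m=st()
for z in(.119,.13,.14,.15,.16):print(z,proj(b,[*s['tcp_pos'][:2],z]))
B=cv2.resize(b['frame'][60:170,310:420,::-1],None,fx=5,fy=5,interpolation=cv2.INTER_CUBIC)
cv2.imwrite('pics/c4.png',B)
E
```

```text
t 4.65 tcp [ 0.5014 -0.3811  0.1189] F [ 0.5 -0.1  0. ] gap 0.071 
 [[-0.717 -0.     0.697]
 [-0.697  0.    -0.717]
 [ 0.    -1.    -0.   ]] [-0.827  0.631  1.494 -0.     1.017 -0.028]
0.119 [359.23912879 134.13375074]
0.13 [359.45535795 131.12347234]
0.14 [359.65410572 128.35656451]
0.15 [359.85495975 125.56033412]
0.16 [360.05795368 122.73431257]
```

View pics/c4.png

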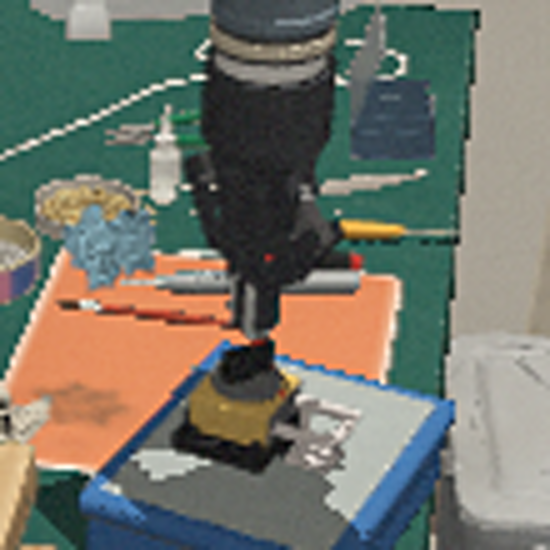

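The crop shows the fingertips ending at about row 127.6 (z≈0.142), just above the bar's top, so the true tip is about 2 cm higher than the TCP reading says. I reopen, go lower while watching the force, and close again.

```bash
python3 -m jog '[[[0,0,0],0],[[0,0,0],0],[[0,0,0],0],[[0,0,0],0],[[0,0.6,0],0],[[0,1.1,0],0],[[0,1.4,0],0],[[0,1.6,0],0],[[0,1.6,0],0],[[0,1.6,0],0]]' 3.5 20 && python3 -m jog '[[[0,0,0],0],[[0,0,0],0],[[0,0,0],0],[[0,0,0],0],[[0,0,0],0],[[0,0,0],0],[[0,0,0],0],[[0,0,0],0]]' 0.6 25
python3 - <<'E'
from h import *
b=snap('side');s,m=st()
B=cv2.resize(b['frame'][100:160,330:390,::-1],None,fx=8,fy=8,interpolation=cv2.INTER_CUBIC)
cv2.imwrite('pics/c5.png',B)
E
```

```text
t: 5.48
tcp_pos: [0.5014, -0.381, 0.1026]
tool_rot: [-0.266, 0.655, -0.655, 0.266]
force: [0.3, -0.7, 0.3]
finger_gap: 0.409
t: 6.15
tcp_pos: [0.5017, -0.3813, 0.1032]
tool_rot: [0.266, -0.655, 0.655, -0.266]
force: [0.9, -0.5, 1.9]
finger_gap: 0.123
t 6.2 tcp [ 0.5017 -0.3813  0.1032] F [-0.1 -0.1  2.4] gap 0.128 
 [[-0.717  0.     0.697]
 [-0.697 -0.001 -0.717]
 [ 0.    -1.     0.001]] [-0.827  0.651  1.504 -0.     0.985 -0.028]
```

Now gripping the bar (gap about 11 mm). I turn it clockwise by 1.08 rad.

```bash
python3 -m jog '[[[0,0,0],0],[[0,0,0],0],[[0,0,0],0.09],[[0,0,0],0.18],[[0,0,0],0.27],[[0,0,0],0.36],[[0,0,0],0.45],[[0,0,0],0.54],[[0,0,0],0.63],[[0,0,0],0.72],[[0,0,0],0.81],[[0,0,0],0.9],[[0,0,0],0.99],[[0,0,0],1.08],[[0,0,0],1.09],[[0,0,0],1.08],[[0,0,0],1.08],[[0,0,0],1.08]]' 0.6 40
python3 -c "
from h import *
s,m=st();print(s['ft_torque'])"
python3 -m jog '[[[0,0,0],0],[[0,0,0],0],[[0,0,0],0],[[0,0,0],0],[[0,-2,0],0],[[0,-5,0],0],[[0,-8,0],0],[[-15,-12,0],0],[[-15,-12,0],0],[[-15,-12,0],0],[[-15,-12,0],0],[[-15,-12,0],0],[[-15,-12,0],0]]' 3.5 20
python3 - <<'E'
from h import *
s,m=st()
a=snap('top','t6.png');b=snap('side','s6.png')
A=cv2.resize(a['frame'][215:280,425:495,::-1],(400,371),interpolation=cv2.INTER_CUBIC)
B=cv2.resize(b['frame'][100:165,325:395,::-1],(400,371),interpolation=cv2.INTER_CUBIC)
cv2.imwrite('pics/c6.png',np.hstack([A,B]))
I=a['frame'];H=cv2.cvtColor(I,cv2.COLOR_RGB2HSV)
M=(cv2.inRange(H,(0,130,90),(8,255,255))|cv2.inRange(H,(172,130,90),(180,255,255)))[205:285,435:480]
n,l,S,c=cv2.connectedComponentsWithStats(M)
for i in range(1,n):
  u=c[i]+[435,205];print('red',S[i,4],u,ray(a,*u,.137),ray(a,*u,.11))
E
```

```text
t: 7.7
tcp_pos: [0.5013, -0.3802, 0.1033]
tool_rot: [0.107, 0.699, -0.698, -0.108]
force: [-1.1, 3.4, 7.1]
finger_gap: 0.119
t 7.7 tcp [ 0.5013 -0.3802  0.1033] F [-1.1  3.4  7.1] gap 0.119 
 [[-0.954 -0.    -0.301]
 [ 0.301  0.002 -0.954]
 [ 0.001 -1.    -0.001]] [-8.270e-01  6.510e-01  1.505e+00  1.000e-03  9.870e-01  1.050e+00]
[ 0.5327154   0.04253592 -0.011961  ]
t: 8.78
tcp_pos: [0.6454, -0.4267, 0.2221]
tool_rot: [-0.108, -0.699, 0.699, 0.108]
force: [-0.9, -0.4, -0.1]
finger_gap: 0.411
t 8.78 tcp [ 0.6454 -0.4267  0.2221] F [-0.9 -0.4 -0.1] gap 0.411 
 [[-0.953 -0.    -0.302]
 [ 0.302 -0.    -0.953]
 [ 0.    -1.     0.   ]] [-0.728  0.729  0.97  -0.     1.442  1.15 ]
```

View pics/c6.png

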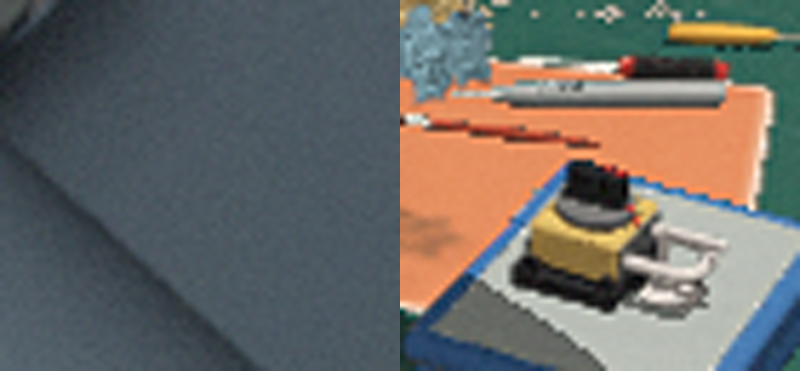

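The right half shows the bar along the lock's x axis, with the red stripe at crop (620,172) over the index mark at (632,215), so the dial is at the opening notch. The shackle is still closed. I move above the shackle.

```bash
python3 -m jog '[[[6,0,0],0],[[12,0,0],0],[[16,0,0],0],[[19.5,0,-0.1],0],[[19.8,0,-0.1],0],[[19.8,3,-0.1],0],[[19.8,6,-0.1],0],[[19.8,8,-0.1],0],[[19.8,9,-0.1],0],[[19.8,10,-0.1],0],[[19.8,10,-0.1],0],[[19.8,10,-0.1],0],[[19.8,10,-0.1],0]]' 6.8 20
python3 - <<'E'
from h import *
s,m=st()
b=snap('side')
B=cv2.resize(b['frame'][85:165,325:405,::-1],None,fx=7,fy=7,interpolation=cv2.INTER_CUBIC)
cv2.imwrite('pics/c7.png',B)
g=np.array([.457,-.3657,.096]);print(proj(b,g),[proj(b,s['tcp_pos']+k*.034*m[:,2]+[0,0,.022]) for k in(-1,1)])
I=b['frame'];H=cv2.cvtColor(I,cv2.COLOR_RGB2HSV)
M=(cv2.inRange(H,(0,130,90),(6,255,255))|cv2.inRange(H,(172,130,90),(180,255,255)))[124:145,350:375]
n,l,S,c=cv2.connectedComponentsWithStats(M)
for i in range(1,n):
  u=c[i]+[350,124];print('red',S[i,4],u,ray(b,*u,.137),ray(b,*u,.11))
E
```

```text
t: 9.97
tcp_pos: [0.4566, -0.3663, 0.124]
tool_rot: [-0.109, -0.698, 0.699, 0.108]
force: [1.5, 0.0, 0.7]
finger_gap: 0.797
t 9.97 tcp [ 0.4566 -0.3663  0.124 ] F [1.5 0.  0.7] gap 0.797 
 [[-0.953  0.001 -0.303]
 [ 0.303 -0.002 -0.953]
 [-0.002 -1.     0.001]] [-0.867  0.571  1.608 -0.     0.959  1.012]
[372.26855069 144.36054835] [array([369.30322574, 135.80888101]), array([378.05812563, 125.46210158])]
red 7 [353. 124.] [ 0.52587301 -0.4085575   0.137     ] [ 0.53060351 -0.45431196  0.11      ]
red 2 [358.5 125. ] [ 0.50791126 -0.40561603  0.137     ] [ 0.51190539 -0.45124991  0.11      ]
red 1 [361. 129.] [ 0.49726736 -0.38298977  0.137     ] [ 0.50082514 -0.42769605  0.11      ]
red 1 [363. 130.] [ 0.49045022 -0.378217    0.137     ] [ 0.49372852 -0.42272762  0.11      ]
red 1 [365. 136.] [ 0.48048892 -0.34472842  0.137     ] [ 0.48335884 -0.38786614  0.11      ]
red 1 [366. 138.] [ 0.47627116 -0.33406319  0.137     ] [ 0.47896817 -0.37676367  0.11      ]
```

View pics/c7.png

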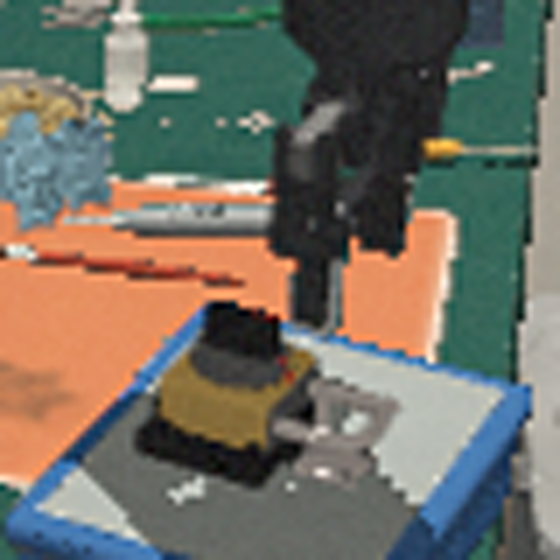

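The picture shows the left fingertip at crop (312,328), which is pixel (369.6,131.9). Laterally that is where predicted, with the tip about 35 mm above the TCP reading while open. I descend around the legs and close.

```bash
python3 -m jog '[[[0,2,0],0],[[0,4,0],0],[[0,5.5,0],0],[[0,6.3,0],0],[[0,7,0],0],[[0,7,0],0],[[0,7,0],0]]' 6.8 20 && python3 -m jog '[[[0,0,0],0],[[0,0,0],0],[[0,0,0],0],[[0,0,0],0],[[0,0,0],0],[[0,0,0],0],[[0,0,0],0],[[0,0,0],0]]' 3.5 30
```

```text
t: 10.6
tcp_pos: [0.4564, -0.366, 0.0534]
tool_rot: [-0.109, -0.699, 0.699, 0.108]
force: [-0.1, 1.0, -0.1]
finger_gap: 0.797
t: 11.27
tcp_pos: [0.4564, -0.366, 0.0538]
tool_rot: [-0.109, -0.698, 0.699, 0.108]
force: [-1.0, -0.0, 6.1]
finger_gap: 0.513
```

Gripping the legs (gap about 44 mm). I pull along the lock's -x.

```bash
python3 -m jog '[[[0.2,0,0],0],[[0.5,0,0],0],[[0.8,0,0],0],[[1.1,0,0],0],[[1.4,0,0],0],[[1.7,0,0],0],[[2.0,0,0],0],[[2.2,0,0],0],[[2.35,0,0],0],[[2.4,0,0],0],[[2.4,0,0],0],[[2.4,0,0],0],[[2.4,0,0],0]]' 3.5 40
python3 - <<'E'
from h import *
s,m=st()
b=snap('side')
B=cv2.resize(b['frame'][85:165,325:405,::-1],None,fx=7,fy=7,interpolation=cv2.INTER_CUBIC)
cv2.imwrite('pics/c8.png',B)
E
```

```text
t: 12.35
tcp_pos: [0.4333, -0.3586, 0.053]
tool_rot: [-0.109, -0.699, 0.699, 0.108]
force: [2.1, -1.4, 5.0]
finger_gap: 0.511
t 12.35 tcp [ 0.4333 -0.3586  0.053 ] F [ 2.1 -1.4  5. ] gap 0.511 
 [[-0.953  0.    -0.303]
 [ 0.303 -0.    -0.953]
 [-0.    -1.     0.   ]] [-0.89   0.657  1.711 -0.     0.774  0.989]
```

View pics/c8.png

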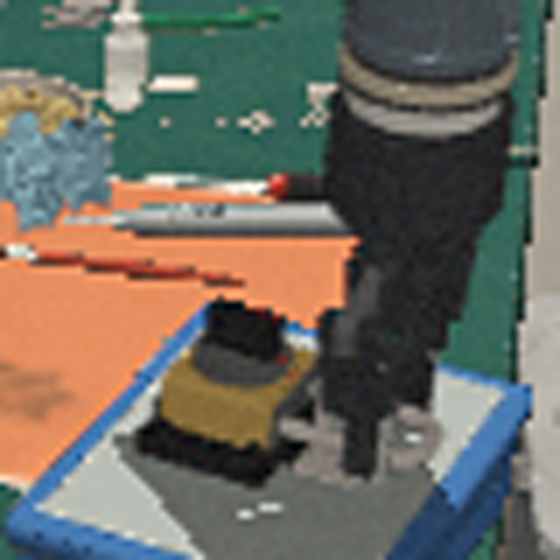

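The picture shows the shackle clearly pulled out, with the crown now near crop (440,430), and the lock still in its rest. A small extra pull will confirm the stop; then I release and rise.

```bash
python3 -m jog '[[[0.1,0,0],0],[[0.2,0,0],0],[[0.3,0,0],0],[[0.3,0,0],0],[[0.3,0,0],0]]' - 40 && python3 -m jog '[[[0,0,0],0],[[0,0,0],0],[[0,0,0],0],[[0,0,0],0],[[0,0,0],0],[[0,-2,0],0],[[0,-5,0],0],[[0,-8,0],0],[[0,-10,0],0],[[0,-11,0],0],[[0,-11,0],0],[[0,-11,0],0]]' 6.8 20
python3 - <<'E'
from h import *
s,m=st();d=np.array([.5018,-.380,.057])-s['tcp_pos'];print(m.T@d*100)
E
```

```text
t: 12.82
tcp_pos: [0.4322, -0.3585, 0.0532]
tool_rot: [-0.11, -0.698, 0.699, 0.107]
force: [7.6, -1.9, 2.7]
finger_gap: 0.51
t: 13.82
tcp_pos: [0.4299, -0.357, 0.1625]
tool_rot: [0.108, 0.699, -0.699, -0.109]
force: [0.1, -0.0, -0.6]
finger_gap: 0.798
t 13.82 tcp [ 0.4299 -0.357   0.1625] F [ 0.1 -0.  -0.6] gap 0.798 
 [[-0.953 -0.001 -0.303]
 [ 0.303  0.    -0.953]
 [ 0.001 -1.    -0.   ]] [-0.893  0.488  1.64  -0.     1.014  0.986]
[-7.55542971 10.54925493  0.01106373]
```

The force rose to about 8 N and the motion stopped, so the shackle is at its stop. Now I take the body at mid-side.

```bash
python3 -m jog '[[[-3,0,0],0],[[-6,0,0],0],[[-7.5,0,0],0],[[-7.5,0,0],0],[[-7.5,2,0],0],[[-7.5,5,0],0],[[-7.5,7,0],0],[[-7.5,8.5,0],0],[[-7.5,9.5,0],0],[[-7.5,10.1,0],0],[[-7.5,10.5,0],0],[[-7.5,10.5,0],0],[[-7.5,10.5,0],0]]' 7.8 20 && python3 -m jog '[[[0,0,0],0],[[0,0,0],0],[[0,0,0],0],[[0,0,0],0],[[0,0,0],0],[[0,0,0],0],[[0,0,0],0],[[0,0,0],0]]' 4.5 50
```

```text
t: 14.9
tcp_pos: [0.5019, -0.3804, 0.0584]
tool_rot: [-0.109, -0.699, 0.699, 0.108]
force: [0.2, 0.1, -0.1]
finger_gap: 0.914
t: 15.57
tcp_pos: [0.5025, -0.381, 0.0593]
tool_rot: [-0.109, -0.698, 0.699, 0.108]
force: [-0.4, 0.9, 5.4]
finger_gap: 0.641
```

Gap about 55 mm, so the body is held. I lift straight up.

```bash
python3 -m jog '[[[0,-0.3,0],0],[[0,-0.7,0],0],[[0,-1.2,0],0],[[0,-2,0],0],[[0,-3,0],0],[[0,-4,0],0],[[0,-5,0],0],[[0,-6,0],0],[[0,-7,0],0],[[0,-8,0],0],[[0,-9,0],0],[[0,-10,0],0],[[0,-10.6,0],0],[[0,-10.8,0],0],[[0,-10.8,0],0],[[0,-10.8,0],0],[[0,-10.8,0],0]]' 4.5 60
python3 - <<'E'
from h import *
s,m=st()
b=snap('side')
B=cv2.resize(b['frame'][60:170,315:425,::-1],None,fx=5,fy=5,interpolation=cv2.INTER_CUBIC)
cv2.imwrite('pics/c9.png',B);print(proj(b,[.5018,-.38,.19]))
E
```

```text
t: 16.98
tcp_pos: [0.5013, -0.3797, 0.1651]
tool_rot: [0.108, 0.699, -0.698, -0.109]
force: [-0.4, -0.8, -3.3]
finger_gap: 0.639
t 16.98 tcp [ 0.5013 -0.3797  0.1651] F [-0.4 -0.8 -3.3] gap 0.639 
 [[-0.953 -0.001 -0.303]
 [ 0.303  0.001 -0.953]
 [ 0.001 -1.    -0.001]] [-0.826  0.573  1.456 -0.     1.113  1.053]
[360.52228971 114.2335068 ]
```

View pics/c9.png

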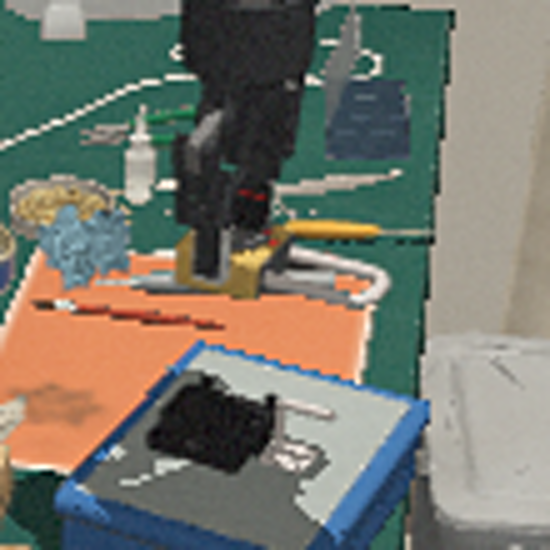

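The lock hangs level in the gripper around crop (225,265), dial up, with the shackle out to (385,285). The rest and hook are empty below. I settle and hand in.

```bash
python3 -m jog '[[[0,0,0],0],[[0,0,0],0],[[0,0,0],0],[[0,0,0],0],[[0,0,0],0],[[0,0,0],0]]' && python3 -c "
from h import *
st();print(workorder.sign_off())"
```

```text
t: 17.53
tcp_pos: [0.5018, -0.3802, 0.1659]
tool_rot: [0.109, 0.699, -0.699, -0.109]
force: [-0.0, 1.3, -2.4]
finger_gap: 0.637
t 17.53 tcp [ 0.5018 -0.3802  0.1659] F [-0.   1.3 -2.4] gap 0.637 
 [[-0.953  0.    -0.303]
 [ 0.303  0.    -0.953]
 [ 0.    -1.    -0.   ]] [-0.826  0.573  1.456  0.     1.113  1.053]
the job is handed in; nothing more can be done
None
```

The lock is open and off the hook, held level in the gripper about 12 cm above the lid, and I handed the job in at 17.5 s. The sign-off reports no verdict.

- **Dial:** I turned it 1.08 rad clockwise (3 clicks). The side view showed the pointer over the index mark; I could not confirm this from the top because the arm blocked that camera.
- **Shackle:** I pulled it out about 24 mm with the lock in its rest. Pulling 3 mm further moved it only about 1 mm and raised the force to about 8 N, so it was at its stop.
- **Lift:** I gripped the body at mid-side with 60 N and lifted it straight up 10.8 cm.

**Last checks:**
- The gap was about 54 mm (body 56 mm) and the weight on the wrist about 2.4 to 3.3 N, which fits the lock.
- The last picture shows the lock level, dial up, shackle out, and nothing touching it.
- I kept the arm away from the bystanders but did not measure them again at the end.

**One disagreement:** the cameras put the fingertips about 2 to 2.5 cm higher than the TCP reading. My first grip on the dial therefore closed on air above the bar, and I corrected for the offset from then on.

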